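# Lay the tall carton down and shut the recycling tray

## Robot

A 6-joint arm with a two-finger parallel gripper is mounted at the origin on the work surface. World frame = base frame: x ahead of the robot, y to its left, z up, the work surface at z = 0. Lengths are in m, angles in degrees, forces in N, time in s.
With the tool pointing down it reaches from about 0.4 to 0.925 m from the base axis. Payload 12.5 kg.
Tool frame: the origin (TCP) lies midway between the tips of the shut fingers; the grasp point (between the pads) lies 19 mm behind it (ctrl.pinch_z is the distance from the TCP to the grasp point, in m); z points along the fingers, y is the line along which they close (so a half turn about z gives the same grasp; the last joint's range is limited). The gripper opens to 95 mm and grips with 3 to 60 N. Pads are 20 mm wide; open, the fingers measure 119 mm over their backs; the gripper's body (75 mm by 180 mm) begins 59 mm behind the grasp point.
Start: joints at [67.804, 28.126, 89.318, -0, 62.55, -6.05], TCP at [0.174, 0.6, 0.215] pointing down, gripper open.
Joint ranges: [-177.58, 177.58], [-47.91, 125.51], [2.72, 160], [-65.01, 245.01], [3.68, 167.84], [-153.87, 153.87]. Speed limits (degrees/s): [127.2, 127.2, 159.86, 180, 180, 180].

## Interface

Orientations are given as a 3x3 rotation matrix whose columns are the frame's x, y, z axes.
In Python, from station import ctrl gives the robot as it stands.
- The arm moves only by the tool drive_tool, never from a script. Its argument "deltas" is a list that holds one entry, the list of rows, each a list of 7 numbers: the shift along the world's x, y, z in mm, then the turn, a rotation vector about the world's x, y, z in degrees, then the opening in per cent of the stroke, from 0 (shut) to 100 (fully open). In form: [[[tx, ty, tz, ax, ay, az, fingers], ...]]. A call has exactly 10 rows; each row shifts and turns the commanded pose from where the row before left it; what a row does not reach is not made up. A row lasts 1/10 s, in which the tool goes at most 50 mm and 8.59 degrees, less where a joint would pass 70% of its speed; a pose out of reach is approached as far as the arm can. A call with a gripper value outside its range is refused whole. The fingers move at their own pace and stop on an object; "squeeze" is the grip in N (left out, the last holds). Time passes only in rows, so rows that do not move let the fingers close, or fill a call up. It gives the time, the measured TCP pose, the force and the opening at its end, in the units of the state.
- ctrl.get_obs(): the state, without advancing time (a new reading comes with each control period).
- ctrl.get_image(name): name is "side" or "top" or "wrist"; returns the picture (384x512x3 uint8, red, green, blue); there is no depth.
- ctrl.calibration(name): a dict with "mtx" (3x3 intrinsics, pixels), "rvec" (rotation vector, rad) and "tvec" (3), from world to camera coordinates, as OpenCV has them; the wrist camera has in their place "T_tool_cam" (4x4, takes a point from camera to tool coordinates, whose origin is the TCP and whose axes are the flange's). Camera axes: x right, y down, z forward; pixel columns grow to the right and rows downward; lengths in m; the calibration is good to about 2 mm. The wrist camera is an equidistant fisheye: a pixel r from the principal point sees the ray r / f radians off the axis. A picture is of the moment at which its call begins: read the wrist's pose just before it. calibration takes no time and is no camera call.
- ctrl.job_done(): hands the job in, once; it reports no verdict.
The state is a dict: "time_s": time; "joint_pos": joint angles; "joint_velocities": joint speeds; "effort": joint torques, N m; "tool_pos": TCP position; "eef_rot": TCP orientation; "contact_force": force on the tool from outside, world axes, zero at the start; "torque": the same for the moment, N m; "grip_width": finger opening in m.
Only numpy, scipy, OpenCV 4.12 (cv2) and the standard library are available. Lean on these libraries where they do the work, as an engineer would, in place of code of your own. Each camera call takes 0.05 s, during which the arm holds its last target. There are 200 camera calls.

## Task

The pull-out recycling tray cannot slide home because the tall carton stands higher than the cabinet opening. With the fingertips only, grasping and lifting nothing, gently tip the tall carton over towards the cork panel so that it lies flat wholly on that panel; then push the tray fully home into the cabinet and take the hand away. Do not knock over anything else standing on the tray.

Things in the scene. Friction and masses are not known exactly. Their poses are not given: they have to be found in the camera images.
- carton: Tall slim empty paper-board carton, a closed box 65 (its x) x 40 (its y) x 125 mm (its z), about 40 g. Origin: centre of its underside, on the tray floor, 14 mm above the work surface. It stands at the +y or the -y end of the cork panel, its wide faces looking along the panel's length within about 6 degrees. A push under 1 N near the top tips it; over 15 N counts as squeezing.
- carton_mid (a point): The centre of the tall carton, 62.5 mm from its underside.
- carton_top (a point): The centre of the tall carton's top face, 125 mm from its underside, 139 mm above the work surface while it stands. The carton overbalances once this has been pushed about 38 mm along the carton's y, and falls pivoting on its leading bottom edge.
- bay (a point): Centre of the cork panel, let in flush with the tray floor (14 mm above the work surface). The panel measures 130 mm along this point's x and 220 mm along its y. x points into the cabinet (the way the tray closes), y along the tray's width, z up. It rides with the tray, its centre 125 mm behind the pull rail's outer face.
- pull (a point): Centre of the flat upright outer face of the pine pull rail on the tray's front, 40 mm above the work surface. The face is 400 mm wide (y) and reaches from 16 to 62 mm above the work surface; axes as point bay: push along x. The front panel behind it reaches to 64 mm. The face stands 47 mm proud of the cabinet's face when the tray is home.
- tray (a joint): How far the tray is pulled out, m: 0 fully home against its stop, about 0.22 to 0.23 at the start. It slides level along x of point pull with about 3 N of friction and stays where it is left.
- cabinet: The low fixed pine cabinet, 420 mm deep (x), 640 mm wide (y) and 150 mm high. Origin: on the work surface under the middle of its open face; x points into it. The opening's upper edge is 115 mm above the work surface: lower things on the tray pass under, the standing tall carton does not.
- short_carton: Bystander: a squat carton of the same board, 60 x 60 x 75 mm high, standing on the tray at the other end of the cork panel. Origin: centre of underside.
- can_a: Bystander: small aluminium drink can, 53 mm diameter, 88 mm high, standing on the tray. Origin: centre of underside.
- can_b: Bystander: a second such can.
- vial: Bystander: brown glass vial with black cap, 28 mm diameter, 62 mm high, standing on the tray. Origin: centre of underside.
- clamshell: Bystander: clear plastic clamshell box, 112 x 117 x 51 mm high, lying on the tray. Origin: centre of underside.
- shard: Bystander: white curved mug shard about 55 x 65 x 16 mm, lying on the tray. Origin: centre of underside.
Things that resemble listed ones, but are neither listed nor needed, are in the scene too. What is shaped like the carton but blue or red is not meant.

How it is judged:
By the outcome, as a careful person would: the job done as asked, in the order asked, and still so for the second after the job is handed in, with the robot touching nothing.
It also fails if it takes over 48 s, if anything falls off the work surface, if the arm or the gripper's body presses on something with over 40 N, if the wrist force passes 120 N, or if a joint passes its speed limit or range.

## Working session

There is one attempt and no reset: what is moved stays moved. The work goes in short steps, Python scripts to look and compute and a tool call to move; the robot and the scene stay as the last step left them, time stands still between calls to the robot, and variables do not carry over. Pictures are saved under pics/ and viewed, on a budget of 10 in all, crops included, one or two more only if the job needs it, and the job is handed in when it is done.

Besides the shell and the picture viewer there is one more tool, called after "Call:" as a command line: name --argument value ..., lists and objects as JSON in quotes. drive_tool: Moves the arm, as the interface text tells. Its arguments: {"type":"object","properties":{"deltas":{"type":"array","items":{"type":"array","items":{"type":"array","items":{"type":"number"}}}},"squeeze":{"type":"number"}},"required":["deltas"]}

```bash
mkdir -p pics; python3 - <<'E'
from station import ctrl
import cv2
for n in("top","side"):
    cv2.imwrite(f"pics/{n}0.png",ctrl.get_image(n)[:,:,::-1])
    c=ctrl.calibration(n); R=cv2.Rodrigues(c["rvec"])[0]
    print(n,c["mtx"].round(1).tolist(),"cam pos",(-R.T@c["tvec"].ravel()).round(3),R.round(2).tolist())
o=ctrl.get_obs();print(o["time_s"],o["tool_pos"],o["eef_rot"],o["grip_width"])
E
```

```text
top [[380.6, 0.0, 259.8], [0.0, 380.6, 194.9], [0.0, 0.0, 1.0]] cam pos [ 0.43  -0.082  1.204] [[-0.01, -1.0, 0.01], [-0.99, 0.01, -0.12], [0.12, -0.01, -0.99]]
side [[498.8, 0.0, 255.3], [0.0, 498.8, 186.0], [0.0, 0.0, 1.0]] cam pos [ 0.335 -1.034  0.794] [[0.97, -0.25, -0.02], [-0.16, -0.55, -0.82], [0.19, 0.8, -0.57]]
0.1 [0.1737163  0.60015987 0.21412089] [[-9.60552823e-01  2.78097345e-01 -3.76581284e-04]
 [ 2.78097578e-01  9.60552400e-01 -9.08050649e-04]
 [ 1.09199582e-04 -9.76956957e-04 -9.99999517e-01]] 0.09518108905375836
```

View pics/top0.png

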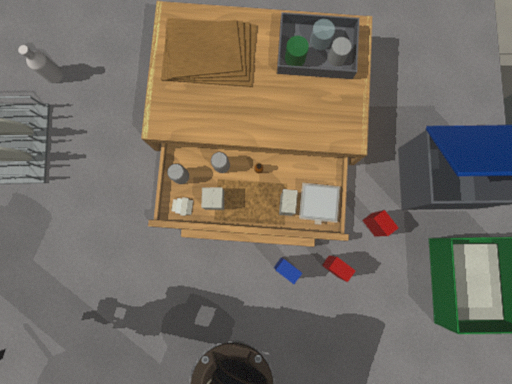

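View pics/side0.png

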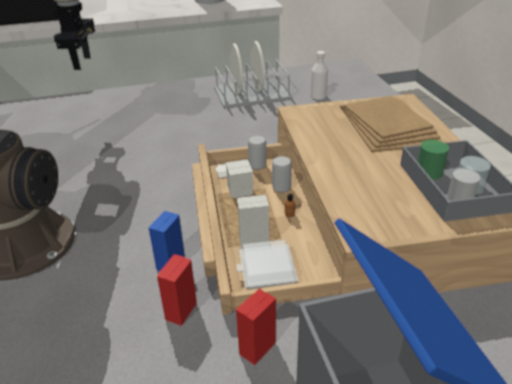

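The top view shows the tray with the tall carton near (289,202), at the -y end of the cork. The short carton is near (212,198), the clamshell at (320,202), and the pull rail runs from about (182,234) to (314,241). I'll enlarge it to get pixel positions.

```bash
cat > h.py <<'E'
import numpy as np,cv2
from station import ctrl
def ray(n,px,z):
    c=ctrl.calibration(n);R=cv2.Rodrigues(c["rvec"])[0];C=-R.T@np.ravel(c["tvec"])
    d=R.T@np.linalg.inv(c["mtx"])@np.array([px[0],px[1],1.])
    return C+d*(z-C[2])/d[2]
E
python3 - <<'E'
import cv2
a=cv2.imread("pics/top0.png")[140:250,145:355];b=cv2.imread("pics/side0.png")[130:310,190:345]
a=cv2.resize(a,(798,418),interpolation=cv2.INTER_CUBIC)
cv2.imwrite("pics/top0z.png",a)
E
python3 - <<'E'
from h import *
im=cv2.imread("pics/top0.png");h=cv2.cvtColor(im,cv2.COLOR_BGR2HSV)
m=((h[...,1]<60)&(h[...,2]>150)).astype(np.uint8)
n,l,s,c=cv2.connectedComponentsWithStats(m[:, :])
for i in range(1,n):
    x,y,w,hh,a=s[i]
    if a>60 and 150<x<350 and 140<y<250:
        r=cv2.minAreaRect(np.argwhere(l==i)[:,::-1].astype(np.float32)); print(s[i],r)
for z in(.139,.014): print(z,ray("top",(289,202),z))
for p in((182,232),(314,240)): print(ray("top",p,.062))
E
```

```text
[212 153  14  14 144] ((218.50001525878906, 159.5), (12.727920532226562, 12.727920532226562), 45.0)
[169 165  14  14 146] ((175.5, 171.5), (13.0, 13.0), 0.0)
[ 299  183   40   41 1286] ((318.8811340332031, 203.807373046875), (37.2101936340332, 38.93037033081055), 5.19442892074585)
[201 187  21  21 400] ((211.0, 197.0), (20.0, 20.0), 90.0)
[281 189  17  24 319] ((288.82928466796875, 200.53659057617188), (14.356100082397461, 22.528032302856445), 6.340191841125488)
[172 198  21  18 277] ((181.41893005371094, 205.9864959716797), (19.234682083129883, 17.59069061279297), 9.462322235107422)
0.139 [ 0.53547056 -0.17261188  0.139     ]
0.014 [ 0.54786732 -0.18329928  0.014     ]
[0.45761234 0.1420919  0.062     ]
[ 0.42826941 -0.2510965   0.062     ]
```

View pics/top0z.png

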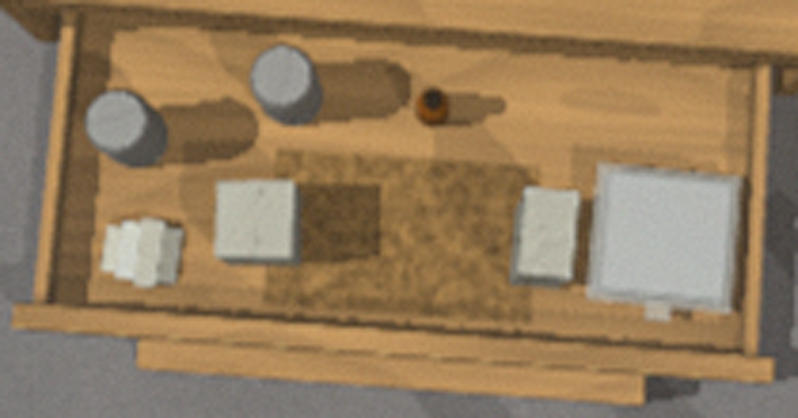

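The zoomed view shows the cork corners at about (278,150), (533,168), (525,318) and (268,305). The carton top is about (525..580,187..282), and the rail's outer edge runs from (138,367) to (643,402). The clamshell is close beside the carton, on its -y side, and it is lower.

```bash
python3 - <<'E'
from h import *
Z=lambda u,v:(145+u/3.8-.4,140+v/3.8-.4)
P=lambda u,v,z:ray("top",Z(u,v),z)
a=P(138,367,.062);b=P(643,402,.062)
y=(a-b)/np.linalg.norm(a-b);print("rail",a,b,np.linalg.norm(a-b),"yaw",np.degrees(np.arctan2(-y[0],y[1])))
x=np.array([y[1],-y[0],0]);pull=(a+b)/2;bay=pull+.125*x
print("x",x,"bay",bay)
R=lambda p:((p-bay)@x*1000,(p-bay)@y*1000)
for k,q,z in[("cork",[(278,150),(533,168),(525,318),(268,305)],.014),("tall",[(526,186),(580,190),(573,283),(519,278)],.139),("short",[(217,180),(298,182),(298,263),(216,262)],.089),("clam",[(600,165),(742,175),(735,312),(590,297)],.06),("canA",[(118,120)],.102),("canB",[(285,78)],.102),("vial",[(434,100)],.076)]:
    W=[P(*p,z) for p in q]; print(k,[tuple(np.round(R(w)).tolist()) for w in W],"c",np.mean(W,0).round(3))
E
```

```text
rail [0.44526745 0.1451944  0.062     ] [ 0.41235277 -0.25003449  0.062     ] 0.39659709490171136 yaw -4.760609057674102
x [ 0.99655015 -0.08299273  0.        ] bay [ 0.55337888 -0.06279414  0.062     ]
cork [(62.0, 109.0), (61.0, -104.0), (-63.0, -105.0), (-67.0, 106.0)] c [ 0.551 -0.061  0.014]
tall [(28.0, -92.0), (28.0, -132.0), (-41.0, -131.0), (-40.0, -91.0)] c [ 0.538 -0.173  0.139]
short [(23.0, 145.0), (26.0, 82.0), (-37.0, 77.0), (-41.0, 140.0)] c [0.556 0.049 0.089]
clam [(60.0, -154.0), (60.0, -268.0), (-50.0, -268.0), (-46.0, -152.0)] c [ 0.542 -0.273  0.06 ]
canA [(63.0, 223.0)] c [0.634 0.155 0.102]
canB [(105.0, 98.0)] c [0.666 0.026 0.102]
vial [(101.0, -19.0)] c [ 0.652 -0.09   0.076]
```

Call:
drive_tool --deltas '[[[28,-30,0,0,0,1.1,0],[28,-30,0,0,0,1.1,0],[28,-30,0,0,0,1.1,0],[28,-30,0,0,0,1.1,0],[28,-30,0,0,0,1.1,0],[28,-30,0,0,0,1.1,0],[28,-30,0,0,0,1.1,0],[28,-30,0,0,0,1.1,0],[28,-30,0,0,0,1.1,0],[28,-30,0,0,0,1.1,0]]]'

```text
time_s: 1.1
tool_pos: [0.4547, 0.2989, 0.2145]
eef_rot: [[-0.996, 0.089, -0.0], [0.089, 0.996, -0.0], [0.0, -0.0, -1.0]]
contact_force: [0.7, 1.0, -0.5]
grip_width: 0.0203
```

Call:
drive_tool --deltas '[[[4,-26,0,0,0,0,0],[4,-26,0,0,0,0,0],[4,-26,0,0,0,0,0],[4,-26,0,0,0,0,0],[4,-26,0,0,0,0,0],[4,-26,0,0,0,0,0],[4,-26,0,0,0,0,0],[4,-26,0,0,0,0,0],[4,-26,0,0,0,0,0],[4,-26,0,0,0,0,0]]]'

```text
time_s: 2.1
tool_pos: [0.4937, 0.0393, 0.2145]
eef_rot: [[-0.996, 0.09, -0.0], [0.09, 0.996, 0.0], [0.0, 0.0, -1.0]]
contact_force: [0.2, 0.3, 0.7]
grip_width: 0.0003
```

Call:
drive_tool --deltas '[[[4,-27,0,0,0,0,0],[4,-27,0,0,0,0,0],[4,-27,0,0,0,0,0],[4,-27,0,0,0,0,0],[4,-27,0,0,0,0,0],[4,-27,0,0,0,0,0],[4,-27,0,0,0,0,0],[4,-27,0,0,0,0,0],[4,-27,0,0,0,0,0],[4,-27,0,0,0,0,0]]]'

```text
time_s: 3.1
tool_pos: [0.5337, -0.2307, 0.2144]
eef_rot: [[-0.996, 0.09, -0.0], [0.09, 0.996, 0.0], [0.0, 0.0, -1.0]]
contact_force: [-0.2, 0.7, 0.0]
grip_width: 0.0001
```

Call:
drive_tool --deltas '[[[0,0,-12,0,0,0,0],[0,0,-12,0,0,0,0],[0,0,-12,0,0,0,0],[0,0,-12,0,0,0,0],[0,0,-12,0,0,0,0],[0,0,-12,0,0,0,0],[0,0,-12,0,0,0,0],[0,0,-12,0,0,0,0],[0,0,0,0,0,0,0],[0,0,0,0,0,0,0]]]'

```text
time_s: 4.1
tool_pos: [0.5338, -0.2297, 0.1185]
eef_rot: [[-0.996, 0.09, -0.0], [0.09, 0.996, 0.0], [0.0, 0.0, -1.0]]
contact_force: [-0.8, 0.0, 0.5]
grip_width: 0.0005
```

```bash
python3 - <<'E'
from h import *
a=ctrl.get_image("side")[100:330,170:370,::-1];b=ctrl.get_image("wrist")[:,:,::-1]
a=cv2.resize(a,None,fx=1.67,fy=1.67,interpolation=cv2.INTER_CUBIC)[:384]
cv2.imwrite("pics/look1.png",np.hstack([cv2.resize(a,(288,384)),b]))
E
```

```text
(no output)
```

View pics/look1.png

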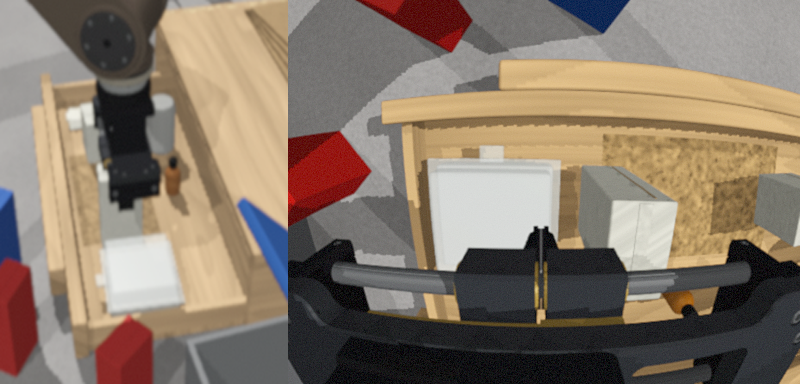

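The left panel (side view) shows the fingers behind the carton and above the clamshell. In the wrist view the fingers are at about (540,280) and the carton at (580-675,170-300). I'll push gently along +y.

Call:
drive_tool --deltas '[[[1,9,0,0,0,0,0],[1,8,0,0,0,0,0],[0,4,0,0,0,0,0],[0,4,0,0,0,0,0],[1,4,0,0,0,0,0],[0,4,0,0,0,0,0],[0,4,0,0,0,0,0],[1,4,0,0,0,0,0],[0,4,0,0,0,0,0],[0,4,0,0,0,0,0]]]'

```text
time_s: 5.2
tool_pos: [0.5378, -0.1803, 0.1186]
eef_rot: [[-0.996, 0.09, 0.0], [0.09, 0.996, 0.0], [-0.0, 0.0, -1.0]]
contact_force: [0.3, -0.7, -0.7]
grip_width: 0.0003
```

```bash
python3 - <<'E'
from h import *
b=ctrl.get_image("wrist")[:,:,::-1]
cv2.imwrite("pics/look2.png",b)
E
```

```text
(no output)
```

View pics/look2.png

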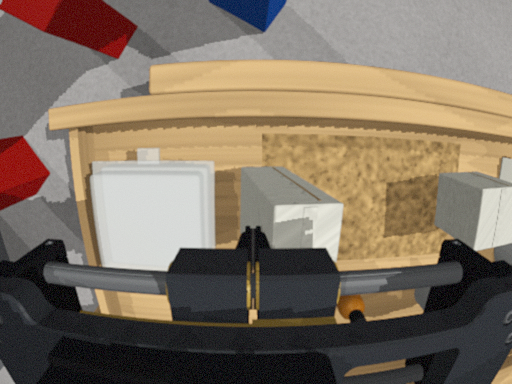

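The wrist view shows the carton tilted: its top has moved against the fingers at about (290,200). Its base corner at (241,168) has kept its offset from the cork edge at x=262, so it is tipping and not sliding. I'll continue slowly.

Call:
drive_tool --deltas '[[[0,3,0,0,0,0,0],[0,3,0,0,0,0,0],[0,3,0,0,0,0,0],[1,3,0,0,0,0,0],[0,3,0,0,0,0,0],[0,2,0,0,0,0,0],[0,2,0,0,0,0,0],[0,0,0,0,0,0,0],[0,0,0,0,0,0,0],[0,0,0,0,0,0,0]]]'

```text
time_s: 6.25
tool_pos: [0.5388, -0.1617, 0.1187]
eef_rot: [[-0.996, 0.09, 0.0], [0.09, 0.996, 0.0], [-0.0, 0.0, -1.0]]
contact_force: [0.3, -0.4, -0.2]
grip_width: 0.0002
```

```bash
python3 - <<'E'
from h import *
b=ctrl.get_image("wrist")[:,:,::-1]
cv2.imwrite("pics/look3.png",b)
E
```

```text
(no output)
```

View pics/look3.png

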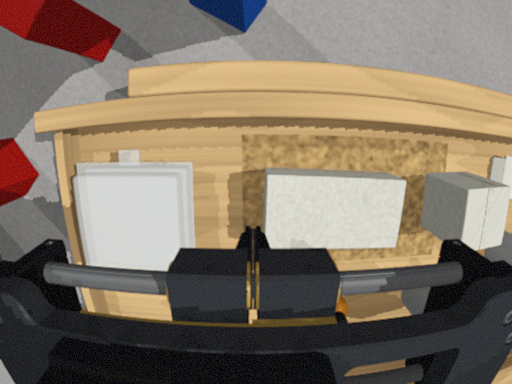

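The carton now lies flat on the cork at (265-403,170-248), with the cork edge at x≈243 and all neighbours standing. Next I'll lift, back out in front of the rail and descend.

Call:
drive_tool --deltas '[[[0,0,27,0,0,0,0],[0,0,27,0,0,0,0],[0,0,27,0,0,0,0],[-25,9,0,0,0,0,0],[-25,9,0,0,0,0,0],[-25,9,0,0,0,0,0],[-25,9,0,0,0,0,0],[-25,9,0,0,0,0,0],[-24,7,0,0,0,0,0],[0,0,0,0,0,0,0]]]'

```text
time_s: 7.3
tool_pos: [0.3875, -0.1087, 0.1998]
eef_rot: [[-0.996, 0.09, -0.001], [0.09, 0.996, 0.0], [0.001, 0.0, -1.0]]
contact_force: [0.7, -0.2, -0.2]
grip_width: 0.0005
```

Call:
drive_tool --deltas '[[[0,0,-19,0,0,0,0],[0,0,-19,0,0,0,0],[0,0,-19,0,0,0,0],[0,0,-19,0,0,0,0],[0,0,-19,0,0,0,0],[0,0,-19,0,0,0,0],[0,0,-19,0,0,0,0],[0,0,-19,0,0,0,0],[0,0,0,0,0,0,0],[0,0,0,0,0,0,0]]]'

```text
time_s: 8.3
tool_pos: [0.3908, -0.1102, 0.0474]
eef_rot: [[-0.996, 0.09, 0.001], [0.09, 0.996, -0.0], [-0.001, -0.0, -1.0]]
contact_force: [0.3, 0.5, 1.0]
grip_width: 0.0004
```

```bash
python3 - <<'E'
from h import *
a=ctrl.get_image("side")[:,:,::-1]
a=cv2.resize(a[100:340,130:450],(640,480),interpolation=cv2.INTER_CUBIC)
cv2.imwrite("pics/look4.png",a)
E
```

```text
(no output)
```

View pics/look4.png

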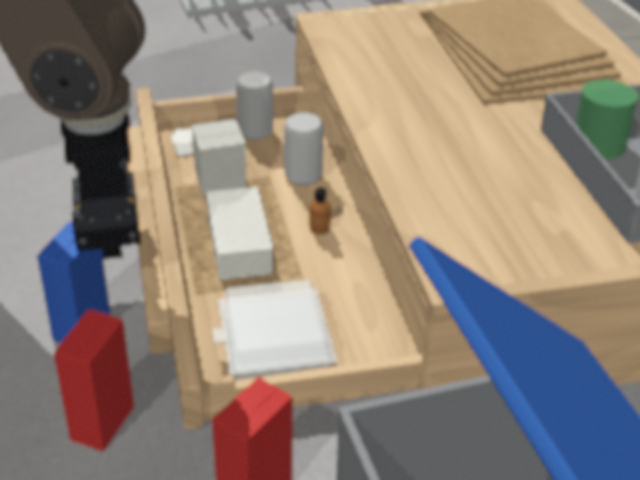

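The side view shows the carton lying flat between the short carton and the clamshell, with everything standing. The fingers are in front of the rail at about (105,250) and the blue decoy is still upright. I'll push smoothly.

Call:
drive_tool --deltas '[[[8,-1,0,0,0,0,0],[6,0,0,0,0,0,0],[3,0,0,0,0,0,0],[3,-1,0,0,0,0,0],[3,0,0,0,0,0,0],[4,0,0,0,0,0,0],[5,-1,0,0,0,0,0],[6,0,0,0,0,0,0],[7,-1,0,0,0,0,0],[8,0,0,0,0,0,0]]]'

```text
time_s: 9.35
tool_pos: [0.4431, -0.1137, 0.0476]
eef_rot: [[-0.996, 0.09, -0.001], [0.09, 0.996, 0.0], [0.001, 0.0, -1.0]]
contact_force: [-4.0, -3.3, 0.8]
grip_width: 0.0005
```

Call:
drive_tool --deltas '[[[8,-1,0,0,0,0,0],[8,0,0,0,0,0,0],[8,-1,0,0,0,0,0],[8,-1,0,0,0,0,0],[8,0,0,0,0,0,0],[8,-1,0,0,0,0,0],[8,-1,0,0,0,0,0],[8,0,0,0,0,0,0],[8,-1,0,0,0,0,0],[8,-1,0,0,0,0,0]]]'

```text
time_s: 10.35
tool_pos: [0.5233, -0.1203, 0.0476]
eef_rot: [[-0.996, 0.09, -0.001], [0.09, 0.996, 0.001], [0.001, 0.001, -1.0]]
contact_force: [-4.0, 3.1, -0.5]
grip_width: 0.0002
```

```bash
python3 - <<'E'
from h import *
a=ctrl.get_image("side")[:,:,::-1]
a=cv2.resize(a[100:340,130:450],(640,480),interpolation=cv2.INTER_CUBIC)
cv2.imwrite("pics/look5.png",a)
E
```

```text
(no output)
```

View pics/look5.png

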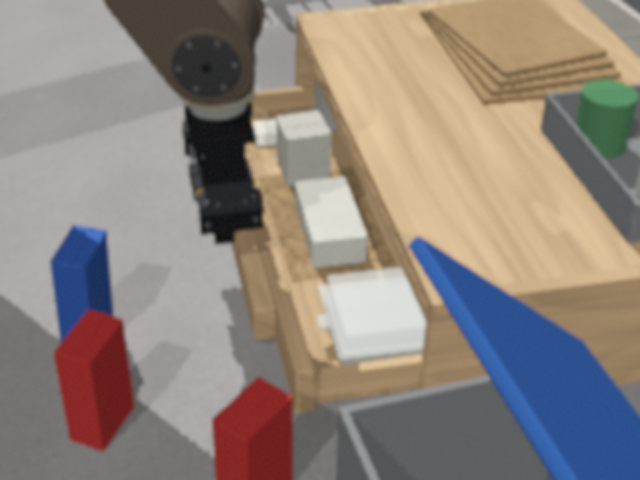

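The tray is about halfway in. The carton, short carton and clamshell ride along undisturbed, and the cans and vial have passed under the edge. Force is about 4 N.

Call:
drive_tool --deltas '[[[8,-1,0,0,0,0,0],[8,0,0,0,0,0,0],[8,-1,0,0,0,0,0],[8,-1,0,0,0,0,0],[8,0,0,0,0,0,0],[8,-1,0,0,0,0,0],[8,-1,0,0,0,0,0],[8,0,0,0,0,0,0],[8,-1,0,0,0,0,0],[8,-1,0,0,0,0,0]]]'

```text
time_s: 11.4
tool_pos: [0.6034, -0.1274, 0.0477]
eef_rot: [[-0.996, 0.09, -0.0], [0.09, 0.996, 0.001], [0.0, 0.001, -1.0]]
contact_force: [-4.4, 3.3, 2.1]
grip_width: 0.0006
```

Call:
drive_tool --deltas '[[[6,-1,0,0,0,0,0],[5,0,0,0,0,0,0],[4,0,0,0,0,0,0],[3,-1,0,0,0,0,0],[2,0,0,0,0,0,0],[2,0,0,0,0,0,0],[2,0,0,0,0,0,0],[2,0,0,0,0,0,0],[2,0,0,0,0,0,0],[2,0,0,0,0,0,0]]]'

```text
time_s: 12.4
tool_pos: [0.6295, -0.1298, 0.0476]
eef_rot: [[-0.996, 0.089, -0.008], [0.089, 0.996, 0.001], [0.008, 0.0, -1.0]]
contact_force: [-29.7, -6.7, 16.0]
grip_width: 0.0006
```

Force rose to 30 N, probably the stop. I'll back off and check.

Call:
drive_tool --deltas '[[[-4,0,0,0,0,0,0],[-6,1,0,0,0,0,0],[-10,1,0,0,0,0,0],[-15,1,0,0,0,0,0],[-20,2,0,0,0,0,0],[-20,2,0,0,0,0,0],[-20,2,0,0,0,0,0],[-20,2,0,0,0,0,0],[-20,2,10,0,0,0,0],[0,0,10,0,0,0,0]]]'

```text
time_s: 13.4
tool_pos: [0.4955, -0.116, 0.0679]
eef_rot: [[-0.996, 0.09, -0.002], [0.09, 0.996, 0.001], [0.002, 0.001, -1.0]]
contact_force: [0.7, 0.5, 0.1]
grip_width: 0.0007
```

```bash
python3 - <<'E'
from h import *
a=ctrl.get_image("side")[:,:,::-1];b=ctrl.get_image("top")[:,:,::-1]
a=cv2.resize(a[100:340,170:370],(400,480),interpolation=cv2.INTER_CUBIC)
b=cv2.resize(b[80:260,130:380],(400,288),interpolation=cv2.INTER_CUBIC)
cv2.imwrite("pics/look6.png",np.hstack([a,np.vstack([b,np.zeros((192,400,3),np.uint8)])]))
o=ctrl.get_obs();print(o["contact_force"])
E
```

```text
[ 0.05844546 -0.79563493  0.04538174]
```

View pics/look6.png

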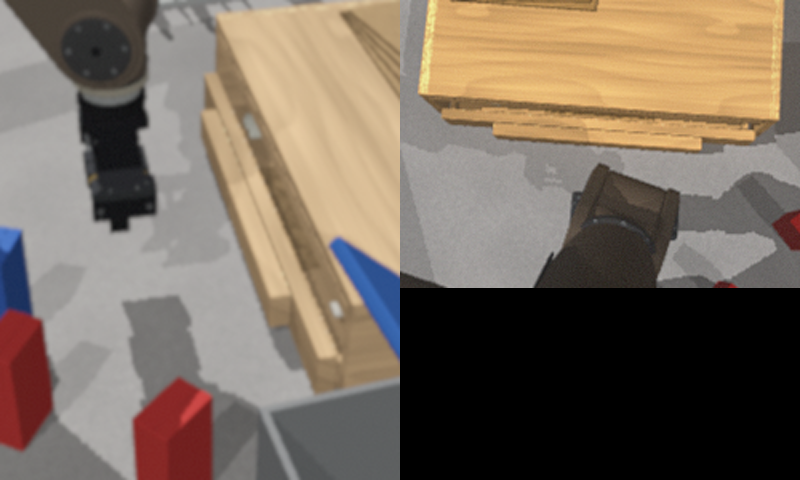

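The tray looks home. In the right panel the rail's outer edge runs (494,134)–(700,150) and the cabinet's top front edge runs (420,97)–(778,121). I'll measure how far the rail stands proud.

```bash
python3 - <<'E'
from h import *
P=lambda u,v,z:ray("top",(130+(u-400)/1.6-.2,80+v/1.6-.2),z)
x=np.array([.9966,-.083,0])
for p in[(494,134),(700,150)]: print("rail",P(*p,.062),P(*p,.062)@x)
for p in[(420,97),(778,121)]: print("cab",P(*p,.15),P(*p,.15)@x)
print("finger end", np.array([.6295,-.1298,0])@x+.010, "start rail", np.array([.4288,-.0524,0])@x)
E
```

```text
rail [0.66496864 0.12419701 0.062     ] 0.6523993908896689
rail [ 0.62893291 -0.26742502  0.062     ] 0.6489908164987345
cab [0.71510686 0.23954224 0.15      ] 0.6927934897102569
cab [ 0.6637295  -0.39279129  0.15      ] 0.6940744988628819
finger end 0.6481331 start rail 0.43169128
```

```bash
python3 -c "
from station import ctrl
print(ctrl.job_done())"
```

```text
the job is handed in; nothing more can be done
None
```

I tipped the tall carton over towards the cork panel with the closed fingertips, then pushed the tray home and took the hand away. I handed the job in at about 13.5 s.

- **Carton:** it tipped without sliding, with under about 1 N on the wrist. The close view afterwards showed it lying flat, wholly on the cork.
- **Tray:** it moved at about 4–5 N until it met a firm stop at 30 N, with 16 N of that reading vertical, which I did not explain. The last top view puts the rail about 43 mm proud of the cabinet face. The nominal figure is 47 mm; the 4 mm difference is about the error of the pixel reading, so I took the tray as home.
- **Travel:** I estimated about 217–219 mm of tray travel, slightly short of the stated 220–230 mm.
- **Other items:** everything on the tray was standing before the push. The carton, short carton and clamshell rode undisturbed at the halfway look. With the tray closed, the cameras cannot see what is inside, so that is not checked.
- **Hand:** it ended about 14 cm from the rail, touching nothing, with the force back to about zero.

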